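Unstack the change-over kit into its kit plates

TASK

Take the little stack apart from the top and lay each thing flat, right way up, in the recess of the metal kit plate that is shaped for it: the black collar in the round one, the spacer block in the narrow slot, the blue-bottomed box in the wider rectangle and the black box in the square. Do not tip any of them over, and leave the loupe and the spare lens standing where they are.

Things in the scene. Friction and masses are not known exactly. Their poses are not given: they have to be found in the camera images.
- shaft_collar: Black clamp collar (a thick ring with a small bright screw in its side), 26 mm across and 10 mm high, lying flat on top of the stack on the spacer block. Origin: centre of the underside; z up (its axis).
- spacer_block: Plain ground steel block with two small holes in its top, 20 (x) x 50 (y) x 25 (z) mm. Lies third from the bottom, lengthwise on the blue-bottomed box and under the collar. Origin: centre of the underside; z up.
- fuse_box: Closed small-parts box with blue bottom and pale lid with a label, 38 (x) x 59 (y) x 20 (z) mm; the lid does not open. Lies second from the bottom, on the black box. Origin: centre of the underside; z up.
- die_box: Closed flat black small-parts box with a label on its lid, 54 (x) x 53 (y) x 14 (z) mm; the lid does not open. Lies at the bottom of the stack, on the worktop. Origin: centre of the underside; z up.
- round_nest: Fixed bare aluminium kit plate, 84 x 84 x 5 mm, with small screws at its corners and one round recess, 3 mm deep with a dark floor, in its middle. Origin: centre of the underside, at table height; the recess floor lies 2 mm above it and the rim 5 mm above it. z up, x and y along the plate's sides. The recess is 42 mm across; it takes the collar. It may stand in any of five spots of the worktop and is turned a little.
- slot_nest: Fixed bare aluminium kit plate, 84 x 84 x 5 mm, with small screws at its corners and one narrow rectangular recess, 3 mm deep with a dark floor, in its middle. Origin: centre of the underside, at table height; the recess floor lies 2 mm above it and the rim 5 mm above it. z up, x and y along the plate's sides. The recess is 36 mm along x and 66 mm along y. It takes the spacer block. It may stand in any of five spots of the worktop and is turned a little.
- wide_nest: Fixed bare aluminium kit plate, 84 x 84 x 5 mm, with small screws at its corners and one wider rectangular recess, 3 mm deep with a dark floor, in its middle. Origin: centre of the underside, at table height; the recess floor lies 2 mm above it and the rim 5 mm above it. z up, x and y along the plate's sides. The recess is 54 mm along x and 74 mm along y. It takes the blue-bottomed box. It may stand in any of five spots of the worktop and is turned a little.
- square_nest: Fixed bare aluminium kit plate, 84 x 84 x 5 mm, with small screws at its corners and one square recess, 3 mm deep with a dark floor, in its middle. Origin: centre of the underside, at table height; the recess floor lies 2 mm above it and the rim 5 mm above it. z up, x and y along the plate's sides. The recess is 70 mm along x and 70 mm along y. It takes the black box. It may stand in any of five spots of the worktop and is turned a little.
- loupe: Bystander: black loupe, a short cylinder 37 mm across and 40 mm high, standing loose beside the work. Origin: centre of the underside.
- spare_lens: Bystander: black lens barrel, 38 mm across and 58 mm high, standing loose beside the work. Origin: centre of the underside.

How it is judged:
At the end, for the whole second after the job is handed in: Collar, spacer block, blue-bottomed box and black box each lie flat and upright in the recess of their own plate (within 12 mm of its centre, underside at most 4 mm above the worktop, tilt under 0.08 rad), released and at rest; none ever tipped, loupe and lens moved under 20 mm (horizontal distance between shaft_collar and round_nest below 0.012 m and z of shaft_collar in the frame of round_nest below 0.004 m and angle between each of shaft_collar, spacer_block, fuse_box, die_box's own z axis and vertical below 0.08 rad and linear speed of each of shaft_collar, spacer_block, fuse_box, die_box below 0.02 m/s and contact force between the fingers and shaft_collar below 0.05 N and horizontal distance between spacer_block and slot_nest below 0.012 m and z of spacer_block in the frame of slot_nest below 0.004 m and contact force between the fingers and spacer_block below 0.05 N and horizontal distance between fuse_box and wide_nest below 0.012 m and z of fuse_box in the frame of wide_nest below 0.004 m and contact force between the fingers and fuse_box below 0.05 N and horizontal distance between die_box and square_nest below 0.012 m and z of die_box in the frame of square_nest below 0.004 m and contact force between the fingers and die_box below 0.05 N); the robot touches nothing.
It fails at once if one of the four things is tipped over (angle between any of shaft_collar, spacer_block, fuse_box, die_box's own z axis and vertical above 0.8 rad).
It fails at once if the loupe is pushed away or knocked over (distance of loupe from where it was at the start of the episode above 0.02 m or angle between loupe's own z axis and vertical above 0.5 rad).
It fails at once if the spare lens is pushed away or knocked over (distance of spare_lens from where it was at the start of the episode above 0.02 m or angle between spare_lens's own z axis and vertical above 0.5 rad).
It also fails if it takes over 96 s, if anything falls off the work surface, if the arm or the gripper's body presses on something with over 40 N, if the wrist force passes 120 N, or if a joint passes its speed limit or range.

ROBOT

A 6-joint arm with a two-finger parallel gripper is mounted at the origin on a cart in front of the work surface, level with it; the furniture and walls round the work are solid. World frame = base frame: x ahead of the robot, y to its left, z up, the work surface at z = 0. Lengths are in m, angles in rad, forces in N, time in s.
With the tool pointing down it reaches from about 0.325 to 0.875 m from the base axis. Payload 4.4 kg.
Tool frame: the origin (TCP) lies midway between the tips of the shut fingers; the grasp point (between the pads) lies 19 mm behind it; z points along the fingers, x is the direction in which the jaws open and shut, and the axes are right-handed (so a half turn about z gives the same grasp; the last joint's range is limited). The gripper opens to 85 mm and grips with 20 to 120 N. Pads are 22 mm wide; open, the fingers measure 114 mm over their backs; the gripper's body (76 mm by 85 mm) begins 54 mm behind the grasp point. The pads swing forward as they close: fully open they stand 13 mm farther back than shut.
Start: joints at [1.091, 0.207, 1.542, -0, 1.393, -0.15], TCP at [0.186, 0.544, 0.231] pointing down, gripper open.
Joint ranges: [-2.73, 2.73], [-0.86, 2.22], [0.23, 2.46], [-1.11, 4.25], [0.08, 2.63], [-2.82, 2.82]. Speed limits (rad/s): [2.79, 2.79, 3.14, 3.14, 3.14, 3.14].

INTERFACE

Orientations are given as a unit quaternion [x, y, z, w].
In Python, from station import reach, movel, set_joints, gripper_to, wait, solve_ik, get_image, get_calibration, IKError, finish_job, read_t, read_joint_pos, read_qd, read_joint_torque, read_tool_pos, read_orientation, read_ft_force, read_moment, read_gripper_width gives the robot as it stands. Calls block until the motion is done:
- reach(position, orientation): joint-space move of the TCP to a pose.
- movel(position, rot=None, speed=0.15): straight line of the TCP; rot=None keeps the orientation; speed is the mean speed in m/s.
- set_joints(angles): joint-space move.
- gripper_to(opening, grasp_force=None): finger opening in m; grasp_force is the grip in N (None keeps the last); returns when the fingers have stopped.
- wait(seconds).
- solve_ik(position, orientation): joint angles nearest the present ones, or None.
- get_image(name): name is "side" or "top" or "wrist"; returns (picture, depth): 420x560x3 uint8, red, green, blue; 420x560 float32, m along the optical axis (not along the pixel's ray), 0 where there is no reading.
- get_calibration(name): a dict with "fx", "fy", "cx", "cy" (pixels), "rvec" (rotation vector, rad) and "tvec" (3), from world to camera coordinates, as OpenCV has them. Camera axes: x right, y down, z forward; pixel columns grow to the right and rows downward; lengths in m; the calibration is good to about 2 mm. A picture is of the moment at which its call begins: read the wrist's pose just before it. get_calibration takes no time and is no camera call; for the wrist camera it gives the pose at the moment of the call.
A pose or a line that the arm cannot do raises IKError and nothing moves.
- finish_job(): hands the job in, once; it reports no verdict.
Readings, each from a call of its own:
- read_t(): time.
- read_joint_pos(): joint angles.
- read_qd(): joint speeds.
- read_joint_torque(): joint torques, N m.
- read_tool_pos(): TCP position.
- read_orientation(): TCP orientation.
- read_ft_force(): force on the tool from outside, world axes, zero at the start.
- read_moment(): the same for the moment, N m.
- read_gripper_width(): finger opening in m.
Only numpy, scipy, OpenCV 4.12 (cv2) and the standard library are available. Lean on these libraries where they do the work, as an engineer would, in place of code of your own. Each camera call takes 0.05 s, during which the arm holds its last target.

## Working session

There is one attempt and no reset: what is moved stays moved. The work goes in short steps, each a Python script; the robot and the scene stay as the last script left them, time stands still between calls to the robot, and variables do not carry over. Pictures are saved under pics/ and viewed, and the job is handed in when it is done.

```bash
ls; mkdir -p pics
python3 - <<'E'
from station import *
import cv2
for n in ("top","side","wrist"):
    im,d=get_image(n); cv2.imwrite(f"pics/{n}0.png",im[:,:,::-1]); import numpy as np; np.save(f"pics/{n}0.npy",d)
    print(n,get_calibration(n), (d==0).mean(), d[210,280])
print(read_t(),read_orientation(),read_gripper_width())
E
```

```text
pics
top {'fx': 402.3112001402321, 'fy': 402.3112001402321, 'cx': 281.1922067105145, 'cy': 204.92002912750598, 'rvec': array([ 2.14765587, -2.11331034,  0.16520352]), 'tvec': array([0.12514071, 0.50293097, 0.83104795])} 0.004077380952380952 0.895741
side {'fx': 540.3836691781449, 'fy': 540.3836691781449, 'cx': 283.8302292820928, 'cy': 210.3801405606719, 'rvec': array([ 0.07048329,  2.76840966, -1.47539179]), 'tvec': array([ 0.49105319, -0.03868515,  1.18307028])} 0.0038945578231292517 1.0509061
wrist {'fx': 339.6312361394171, 'fy': 339.6312361394171, 'cx': 281.4256729787574, 'cy': 215.65494690242812, 'rvec': array([-2.34488402, -1.67933874, -0.25451144]), 'tvec': array([-0.57341231, -0.03953863,  0.37923488])} 0.0038945578231292517 0.93304116
0.15 [ 8.13299489e-01  5.81844567e-01 -8.15825434e-04  4.17725979e-04] 0.08518106784966502
```

View pics/top0.png

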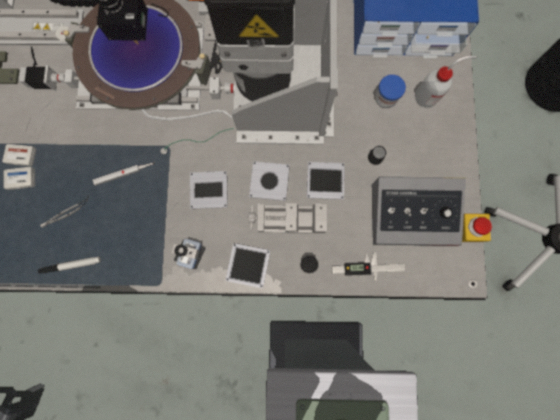

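View pics/side0.png

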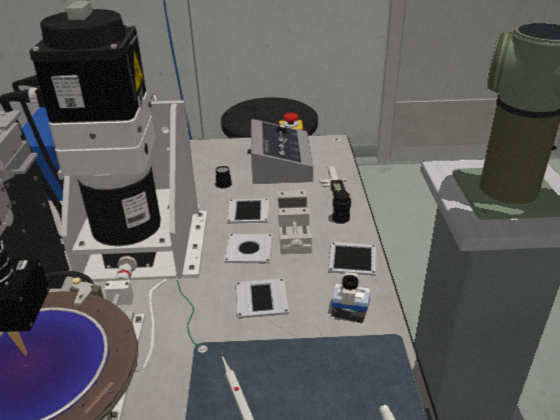

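View pics/wrist0.png

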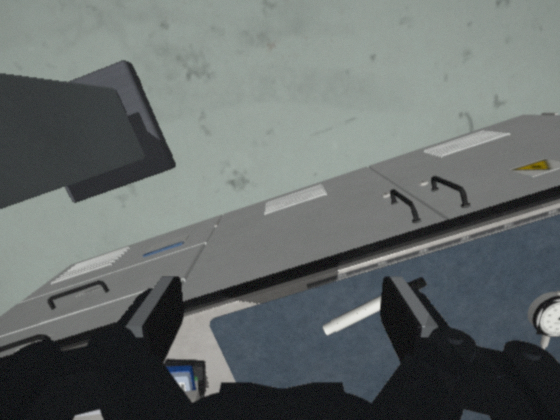

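The top view shows four plates at about (209,189) slot, (269,180) round, (326,180) and (247,265) rectangular. The stack is at (186,253), the loupe at (310,262) and the lens at (377,155). A vise sits at (290,217). I'll zoom in and fit shapes.

```bash
cat > h.py <<'E'
from station import *
import numpy as np, cv2
def cam(n):
    c=get_calibration(n); K=np.array([[c['fx'],0,c['cx']],[0,c['fy'],c['cy']],[0,0,1]]);R=cv2.Rodrigues(np.array(c['rvec']))[0]
    return K,R,np.array(c['tvec'])
def cast(C,uv,z):
    K,R,t=C; uv=np.atleast_2d(uv).astype(float)
    r=np.c_[uv,np.ones(len(uv))]@np.linalg.inv(K).T@R; o=-R.T@t
    return o+r*((z-o[2])/r[:,2:3])
def cloud(C,d):
    K,R,t=C; v,u=np.mgrid[:d.shape[0],:d.shape[1]]
    p=np.stack([u,v,np.ones_like(u)],-1)@np.linalg.inv(K).T*d[...,None]
    return (p-t)@R
def proj(C,p):
    K,R,t=C; q=(np.atleast_2d(p)@R.T+t)@K.T; return q[:,:2]/q[:,2:]
E
python3 - <<'E'
from h import *
im=cv2.imread('pics/top0.png'); cv2.imwrite('pics/topz.png',cv2.resize(im[140:300,160:400],None,fx=3.3,fy=3.3,interpolation=cv2.INTER_CUBIC))
im=cv2.imread('pics/side0.png'); cv2.imwrite('pics/sidez.png',cv2.resize(im[150:330,200:400],None,fx=3.3,fy=3.3,interpolation=cv2.INTER_CUBIC))
for n,pts in (('top',[(209,189),(269,180),(326,180),(247,265),(186,253),(310,262),(377,155)]),('side',[(261,298),(248,248),(248,210),(352,258),(350,300)])):
    print(n,cast(cam(n),pts,0.005).round(3).tolist())
E
```

```text
top [[0.541, 0.299, 0.005], [0.564, 0.163, 0.005], [0.566, 0.032, 0.005], [0.371, 0.207, 0.005], [0.395, 0.344, 0.005], [0.38, 0.068, 0.005], [0.627, -0.085, 0.005]]
side [[0.543, 0.306, 0.005], [0.567, 0.167, 0.005], [0.568, 0.037, 0.005], [0.374, 0.209, 0.005], [0.394, 0.32, 0.005]]
```

View pics/topz.png

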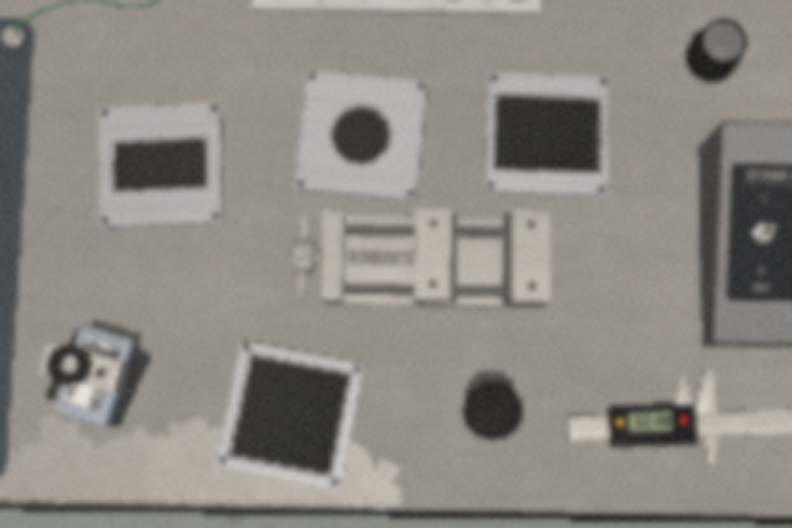

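View pics/sidez.png

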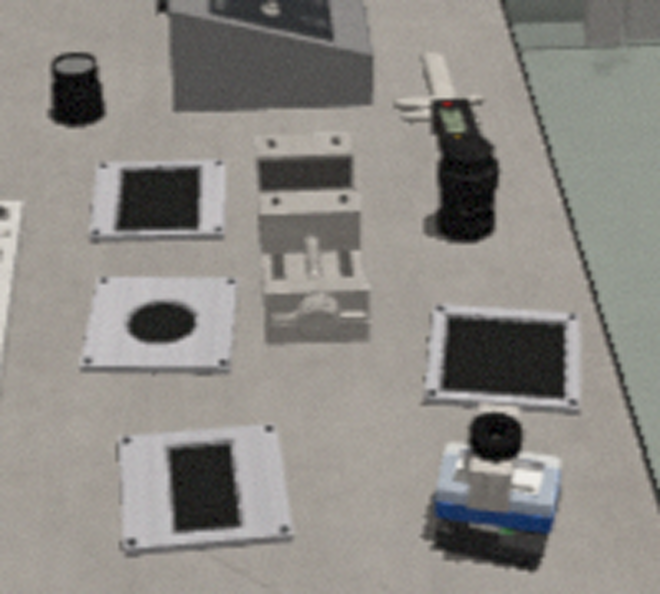

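The slot (0.541,0.30), round (0.564,0.165), wide (0.566,0.035) and square (0.372,0.208) plates are clear. The stack is near (0.39,0.33), with collar, spacer, blue box and black box visible. Next I'll fit the recesses in both views and look at the stack's depth, plus the wrist camera geometry.

```bash
cat > nests.py <<'E'
from h import *
S={'round':(.565,.165),'slot':(.542,.302),'wide':(.567,.035),'square':(.372,.208)}
def fit(n,im,names=S):
    C=cam(n); g=cv2.cvtColor(im,cv2.COLOR_RGB2GRAY); out={}
    g=cv2.resize(g,None,fx=4,fy=4,interpolation=cv2.INTER_CUBIC)
    for k in names:
        c=np.r_[S[k],.005]
        loc=proj(C,c+np.array([[a,b,0] for a in(-.05,.05) for b in(-.05,.05)]))
        u0,v0=np.clip(loc.min(0)*4,0,None).astype(int);u1,v1=np.clip(loc.max(0)*4,0,[2240,1680]).astype(int)
        if u1-u0<20 or v1-v0<20: continue
        m=np.zeros_like(g); sub=g[v0:v1,u0:u1]; m[v0:v1,u0:u1]=(sub<95)*255
        m=cv2.morphologyEx(m,cv2.MORPH_OPEN,np.ones((7,7)))
        cs=[x for x in cv2.findContours(m,0,2)[0] if cv2.contourArea(x)>800]
        if not cs: print('none',k); continue
        pc=proj(C,c)[0]*4
        x=min(cs,key=lambda x:np.linalg.norm(x.mean(0)[0]-pc))
        P=cast(C,(x[:,0]+.5)/4-.5,.004)[:,:2]
        r=cv2.minAreaRect((P*1000).astype(np.float32)); out[k]=r
        b=r[2]; w,h=r[1]
        yaw=b if w<=h else b+90   # nest x axis (short side)
        print(n,k,np.round(r[0],1),np.round([w,h],1),'xdir deg',round((yaw+90)%180-90,1))
    return out
if __name__=='__main__':
    for n in('top','side'): fit(n,cv2.imread(f'pics/{n}0.png')[:,:,::-1])
E
python3 nests.py
python3 - <<'E'
from h import *
from scipy.spatial.transform import Rotation as Ro
K,R,t=cam('wrist'); Rt=Ro.from_quat(read_orientation()).as_matrix(); p=np.array(read_tool_pos())
print('cam in tool',Rt.T@(-R.T@t-p)); print('axes',(Rt.T@R.T).round(3)); print('tool x,y',Rt[:,0].round(3),Rt[:,1].round(3),read_joint_pos())
for n in('top','side'):
    C=cam(n); X=cloud(C,np.load(f'pics/{n}0.npy'))
    def box(a,b,c,d): return X[(X[...,0]>a)&(X[...,0]<b)&(X[...,1]>c)&(X[...,1]<d)]
    v=box(.45,.51,.04,.2); print('vise top',np.percentile(v[:,2],[50,90,98]).round(3))
    v=box(.55,.56,.19,.2); print('plate z',np.median(v[:,2]).round(4))
    v=box(.44,.45,.28,.30); print('table z',np.median(v[:,2]).round(4))
    s=box(.33,.45,.28,.42); 
    for a,b in((.007,.025),(.029,.042),(.053,.062),(.064,.075)):
        q=s[(s[:,2]>a)&(s[:,2]<b)]; print(n,a,len(q),np.round(cv2.minAreaRect((q[:,:2]*1000).astype(np.float32))[0],1) if len(q)>4 else 0)
E
```

```text
top round [563.5 162.9] [37.  36.7] xdir deg -88.9
top slot [540.5 301.7] [32.3 62.1] xdir deg 3.6
top wide [566.4  33.3] [70.4 50.7] xdir deg -1.4
top square [370.8 206. ] [66.3 66.1] xdir deg -9.9
side round [565.6 163.1] [36.5 38. ] xdir deg 86.3
side slot [542.2 302. ] [33.5 63.6] xdir deg 3.4
side wide [568.8  33.8] [70.3 51.1] xdir deg -1.7
side square [373.1 206.3] [67.4 67.1] xdir deg -10.0
cam in tool [-0.00090404 -0.0756197  -0.14280145]
axes [[ 1.     0.001  0.001]
 [-0.001  0.955  0.298]
 [-0.001 -0.298  0.955]]
tool x,y [ 0.323  0.946 -0.002] [ 0.946 -0.323 -0.   ] [ 1.09150463e+00  2.07302970e-01  1.54263969e+00 -5.05552756e-06
  1.39348309e+00 -1.50484793e-01]
vise top [0.03  0.05  0.052]
plate z 0.0044
table z -0.0004
top 0.007 123 [396.8 333.7]
top 0.029 289 [394.6 330.5]
top 0.053 131 [398.6 334.8]
top 0.064 104 [398.9 340.2]
vise top [0.034 0.05  0.051]
plate z 0.0052
table z -0.0004
side 0.007 424 [394.7 353.1]
side 0.029 431 [397.7 339.2]
side 0.053 151 [398.8 336.8]
side 0.064 155 [401.  342.5]
```

Run:
```python
from h import *
reach([.398,.337,.20],read_orientation())
def snap(n):
    im,d=get_image('wrist'); cv2.imwrite(f"pics/{n}.png",im[:,:,::-1]); np.savez(f"pics/{n}.npz",d=d,im=im,**dict(zip('KRt',cam('wrist'))))
    return d
for w in (.085,.054,.026):
    gripper_to(w,30); d=snap(f'w{int(w*1000)}'); print(read_gripper_width(),read_t())
print(read_joint_pos(), read_tool_pos())
```

```text
0.08523918445710224 1.5583
0.05390355168626562 2.025
0.026093276866998714 2.4583
[ 5.37066384e-01  1.22838562e-01  1.70560272e+00 -9.98302797e-04
  1.31475045e+00 -7.04622625e-01] [0.39801539 0.33696698 0.19997798]
```

View pics/w85.png

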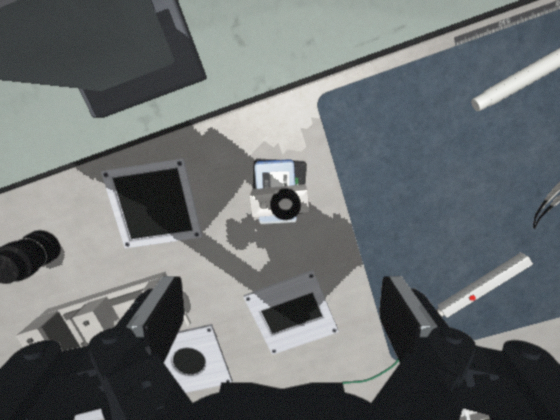

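View pics/w26.png

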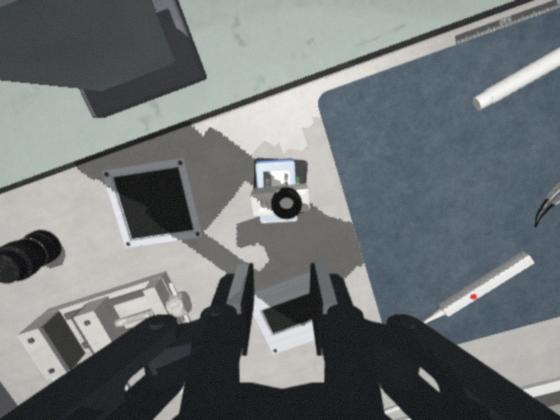

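Run:
```python
from h import *
for w in (85,54,26):
    f=np.load(f'pics/w{w}.npz'); C=(f['K'],f['R'],f['t']); X=cloud(C,f['d'])
    m=(f['d']>.1)&(f['d']<.26); q=X[m]; print(w,'min z of finger px',np.percentile(q[:,2],[0,.5,2]).round(4),[tuple(np.argwhere(m)[i]) for i in (0,5)])
f=np.load('pics/w85.npz'); im=f['im'][:,:,::-1]
cv2.imwrite('pics/wz.png',cv2.resize(im[145:240,235:330],None,fx=6,fy=6,interpolation=cv2.INTER_CUBIC))
```

```text
85 min z of finger px [0.2126 0.214  0.216 ] [(np.int64(276), np.int64(162)), (np.int64(276), np.int64(167))]
54 min z of finger px [0.2036 0.2064 0.21  ] [(np.int64(266), np.int64(205)), (np.int64(266), np.int64(210))]
26 min z of finger px [0.2003 0.2048 0.2088] [(np.int64(263), np.int64(238)), (np.int64(263), np.int64(244))]
```

View pics/wz.png

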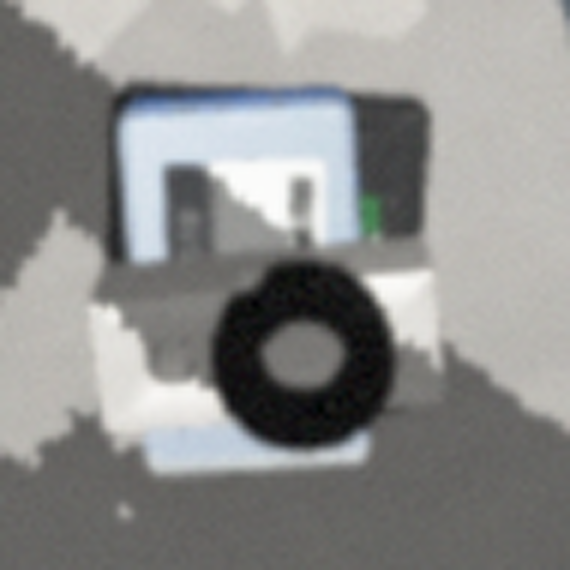

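Correct reading: the spacer lies crosswise on the blue box, with its long axis along image columns 250–308 at row ~203. The collar is centred at about (285.5,204). Depth layers from the wrist view will give the poses.

```bash
cat >> h.py <<'E'
def layers(X,d,lims,c=(.398,.337),r=.06):
    """depth slice -> min area rect, mm/deg; yaw = direction of the short side"""
    o={}
    for k,(a,b) in lims.items():
        m=(d>0)&(X[...,2]>a)&(X[...,2]<b)&(np.hypot(X[...,0]-c[0],X[...,1]-c[1])<r)
        m=cv2.morphologyEx(m.astype(np.uint8),cv2.MORPH_OPEN,np.ones((3,3)))
        q=X[m>0]
        if len(q)<10: o[k]=None; continue
        R=cv2.minAreaRect((q[:,:2]*1000).astype(np.float32)); w,h=R[1]; y=R[2] if w<=h else R[2]+90
        o[k]=(np.array(R[0]),np.array([w,h]),(y+90)%180-90)
        print(k,len(q),'c',np.round(R[0],1),'size',np.round(sorted([w,h]),1),'short dir',round(o[k][2],1),'z',np.median(q[:,2]).round(4))
    return o
LIM={'collar':(.064,.075),'spacer':(.053,.063),'fuse':(.029,.039),'die':(.009,.018)}
E
python3 - <<'E'
from h import *
f=np.load('pics/w85.npz'); C=(f['K'],f['R'],f['t'])
layers(cloud(C,f['d']),f['d'],LIM)
g=cv2.resize(cv2.cvtColor(f['im'],cv2.COLOR_RGB2GRAY)[145:240,235:330],None,fx=6,fy=6,interpolation=cv2.INTER_CUBIC)
m=((g<45)*255).astype(np.uint8); m=cv2.morphologyEx(m,cv2.MORPH_OPEN,np.ones((19,19)))
for x in cv2.findContours(m,0,2)[0]:
    (u,v),ax,_=cv2.fitEllipse(x); uv=((u+.5)/6-.5+235,(v+.5)/6-.5+145); print(uv,ax,cast(C,uv,.069).round(4))
import nests
nests.fit('wrist',f['im'],['square','slot'])
E
```

```text
collar 633 c [398.3 339.8] size [25.2 25.2] short dir 72.1 z 0.069
spacer 788 c [398.3 334.7] size [20.4 49.7] short dir -13.1 z 0.059
fuse 1168 c [394.5 332.2] size [35.9 58.2] short dir 74.3 z 0.0342
die 306 c [382.2 339.8] size [22.5 54.4] short dir -13.1 z 0.0141
(285.13783264160156, 204.062255859375) (172.83297729492188, 178.4140625) [[0.3979 0.3401 0.069 ]]
wrist square [371.8 204.4] [69.3 69.3] xdir deg 79.9
wrist slot [540.9 300.1] [35.5 63.9] xdir deg 3.4
```

```bash
cat >> h.py <<'E'
from scipy.spatial.transform import Rotation as Ro
def q_yaw(deg):
    return (Ro.from_euler('z',deg,degrees=True)*Ro.from_euler('x',180,degrees=True)).as_quat()
def best(xy,z,deg):
    c=[]
    for a in(deg,deg+180,deg-180):
        j=solve_ik([*xy,z],q_yaw(a))
        if j is not None: c.append((abs(j[5]-read_joint_pos()[5])+max(0,abs(j[5])-2)*5,a))
    return min(c)[1]
def pick(xy_mm,deg,z,opening,force,zup=.15):
    xy=np.array(xy_mm)/1000; a=best(xy,zup,deg); q=q_yaw(a)
    reach([*xy,zup],q); gripper_to(opening,force)
    movel([*xy,z+.03],speed=.25); movel([*xy,z],speed=.08)
    print('pre F',np.round(read_ft_force(),2),'t',round(read_t(),1))
    gripper_to(0,force); print('width',round(read_gripper_width(),4),'tool',np.round(read_tool_pos(),4))
    movel([*xy,zup],speed=.15); print('lift width',round(read_gripper_width(),4),'F',np.round(read_ft_force(),2),'t',round(read_t(),1))
    return a
def place(xy_mm,deg,z,release,zup=.13):
    xy=np.array(xy_mm)/1000; a=best(xy,zup,deg); q=q_yaw(a)
    reach([*xy,zup],q); movel([*xy,z+.03],speed=.2); movel([*xy,z],speed=.04)
    wait(.2); print('down F',np.round(read_ft_force(),2),'tool',np.round(read_tool_pos(),4),'w',round(read_gripper_width(),4))
    gripper_to(release); wait(.15); movel([*xy,z+.05],speed=.12); movel([*xy,zup],speed=.25); print('t',round(read_t(),1))
def snap(n):
    im,d=get_image('wrist'); cv2.imwrite(f"pics/{n}.png",im[:,:,::-1]); C=cam('wrist'); np.savez(f"pics/{n}.npz",d=d,im=im,**dict(zip('KRt',C))); return im,d,C
E
python3 - <<'E'
from h import *
pick((398.2,340),76,.063,.045,35)
im,d,C=snap('p1')
E
```

```text
pre F [-0.03  0.2   0.51] t 4.0
width 0.0228 tool [0.3988 0.3403 0.0638]
lift width 0.0228 F [ 0.35 -0.84 -0.1 ] t 5.1
```

View pics/p1.png

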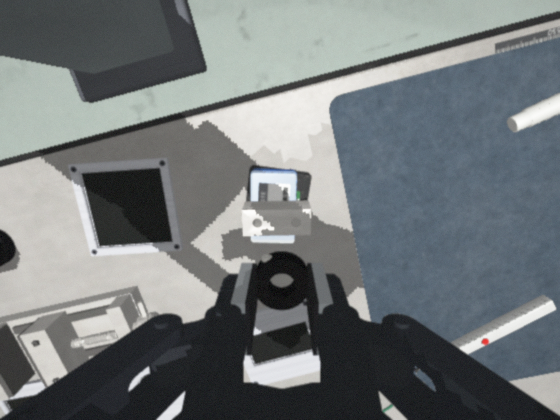

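The collar is held at about (283,280), the stack is undisturbed, and the spacer's holes are visible at (258,222) and (292,220). The reported width is 22.8 mm rather than 26, so I'll check the collar's seat and tilt from depth.

Run:
```python
from h import *
f=np.load('pics/p1.npz'); C=(f['K'],f['R'],f['t']); d=f['d']; X=cloud(C,d); p=np.array(read_tool_pos()); print(p)
g=cv2.cvtColor(f['im'],cv2.COLOR_RGB2GRAY)
for (u,v) in [(264,280),(301,280),(283,262),(283,299),(283,280),(283,268),(270,275),(296,275)]: print(u,v,g[v,u],(X[v,u]-p).round(4))
cv2.imwrite('pics/p1z.png',cv2.resize(f['im'][235:345,225:345,::-1],None,fx=6,fy=6,interpolation=cv2.INTER_CUBIC))
```

```text
[0.39715325 0.3393483  0.1485484 ]
264 280 25 [-0.0047 -0.0077  0.0059]
301 280 19 [-0.0007  0.0084  0.006 ]
283 262 22 [-0.0107  0.0026  0.0048]
283 299 20 [ 0.0066 -0.0017  0.0062]
283 280 117 [ 0.0773 -0.0187 -0.1491]
283 268 20 [-0.0082  0.002   0.0055]
270 275 22 [-0.0066 -0.0044  0.0062]
296 275 17 [-0.0031  0.0067  0.0049]
```

View pics/p1z.png

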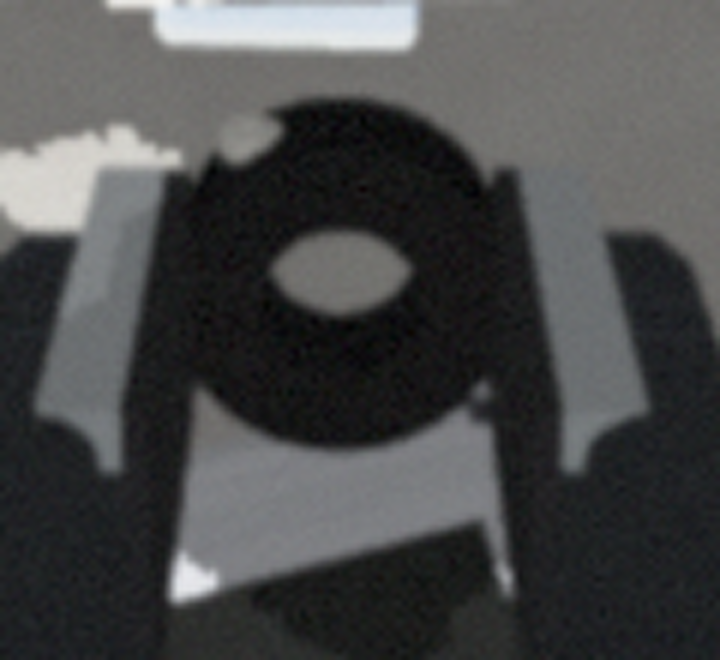

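Run:
```python
from h import *
place((564.5,163),76,.007,.045)
reach([.398,.337,.19],q_yaw(76)); gripper_to(.085)
im,d,C=snap('s2'); layers(cloud(C,d),d,{k:LIM[k] for k in('spacer','fuse','die')})
im,d=get_image('side'); cv2.imwrite('pics/side2.png',im[:,:,::-1]); im,d=get_image('top'); cv2.imwrite('pics/top2z.png',cv2.resize(im[140:300,160:400,::-1],None,fx=3.3,fy=3.3,interpolation=cv2.INTER_CUBIC)); 
X=cloud(cam('top'),d); layers(X,d,{'pl':(.0085,.02)},(.5645,.163),.03); print(read_t())
```

```text
down F [-0.77  0.35 -0.24] tool [0.5647 0.163  0.0069] w 0.0229
t 9.3
spacer 1362 c [398.  334.7] size [20.4 49.2] short dir -13.3 z 0.0591
fuse 1358 c [394.4 332.6] size [35.8 58.5] short dir 74.9 z 0.0343
die 327 c [382.1 339.4] size [22.2 53.9] short dir -12.6 z 0.0141
pl 75 c [565.2 162.3] size [22.8 24.3] short dir -89.7 z 0.0114
10.8917
```

View pics/side2.png

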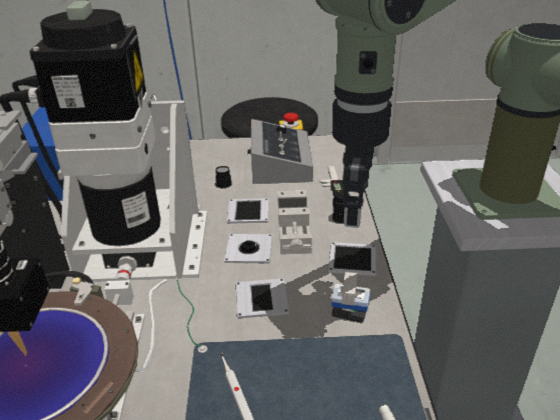

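View pics/top2z.png

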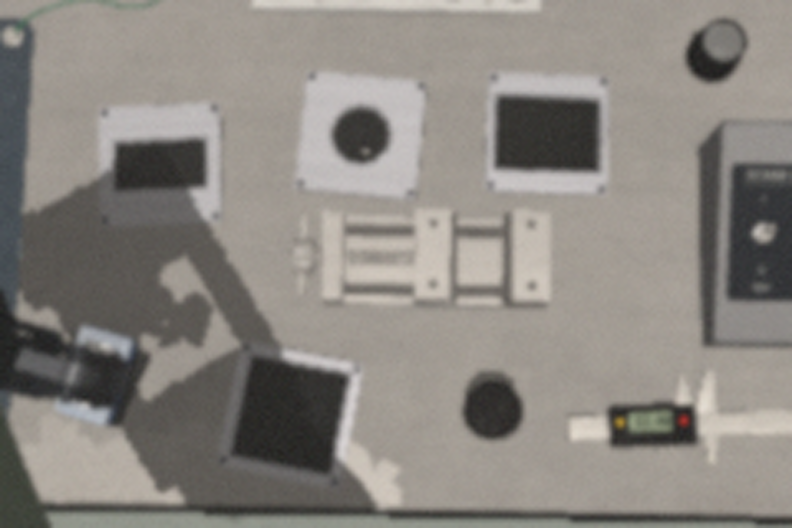

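The collar sits in the round recess: measured (565.2,162.3), top at 11.4 mm. In the top view it fills the hole at (361,134). Now the spacer, gripped along its length.

Run:
```python
from h import *
pick((398,334.7),76.8,.037,.072,50)
im,d,C=snap('p2'); layers(cloud(C,d),d,{k:LIM[k] for k in('fuse','die')})
if read_gripper_width()>.04:
    place((541.2,301.2),93.4,.0057,.066)
    reach([.398,.337,.19],q_yaw(76)); gripper_to(.085)
    im,d,C=snap('s3'); layers(cloud(C,d),d,{k:LIM[k] for k in('fuse','die')})
    im,d=get_image('side'); cv2.imwrite('pics/side3z.png',cv2.resize(im[150:330,200:400,::-1],None,fx=3.3,fy=3.3)); layers(cloud(cam('side'),d),d,{'spacer':(.015,.035)},(.5412,.301),.045); print(read_t())
    im,d=get_image('top');layers(cloud(cam('top'),d),d,{'spacer':(.015,.035)},(.5412,.301),.045)
```

```text
pre F [ 0.05  0.6  -0.35] t 12.5
width 0.0486 tool [0.3989 0.3352 0.0379]
lift width 0.0486 F [ 0.18  0.01 -1.75] t 13.7
fuse 3216 c [394.2 332.6] size [36.7 58.3] short dir 75.7 z 0.034
die 889 c [393.3 335.1] size [51.4 52.2] short dir -21.4 z 0.0137
down F [-3.44 -2.05  5.29] tool [0.5405 0.3008 0.0059] w 0.0492
t 17.6
fuse 2516 c [394.4 332.9] size [36.6 58.2] short dir 74.9 z 0.0344
die 685 c [393.7 335.4] size [52.1 52.2] short dir -21.5 z 0.0143
spacer 301 c [542.1 301.5] size [20.1 53.5] short dir 3.6 z 0.0264
18.7083
spacer 218 c [540.6 300. ] size [21.  49.4] short dir 2.7 z 0.0266
```

```bash
ls pics
```

```text
p1.npz
p1.png
p1z.png
p2.npz
p2.png
s2.npz
s2.png
s3.npz
s3.png
side0.npy
side0.png
side2.png
side3z.png
sidez.png
top0.npy
top0.png
top2z.png
topz.png
w26.npz
w26.png
w54.npz
w54.png
w85.npz
w85.png
wrist0.npy
wrist0.png
wz.png
```

View pics/s3.png

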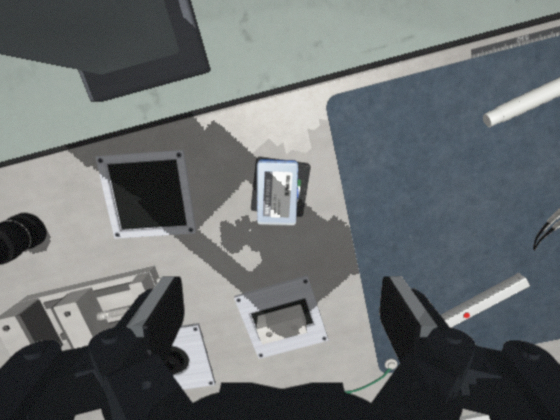

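View pics/side3z.png

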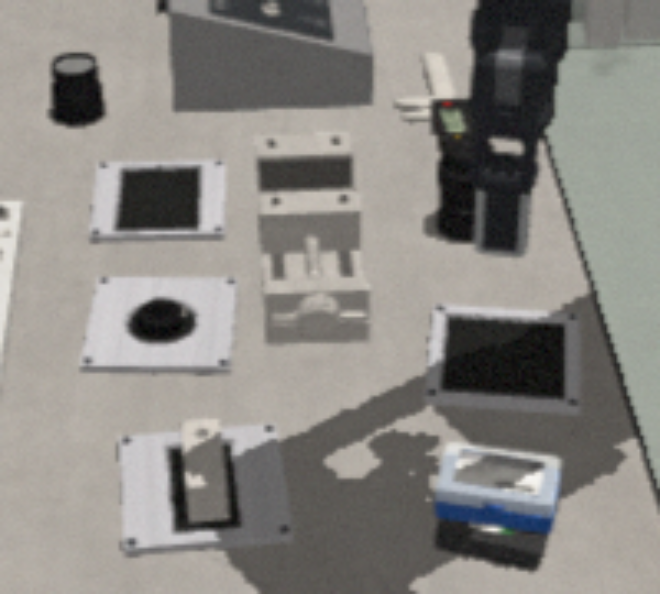

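The spacer lies in the slot (mean centre (541.3,300.7), top 26.5 mm). The blue box is unmoved at about (277,192) in the wrist view. Now the blue box.

Run:
```python
from h import *
pick((394.3,332.8),75.1,.0177,.056,45)
im,d,C=snap('p3'); layers(cloud(C,d),d,{k:LIM[k] for k in('die',)})
if read_gripper_width()>.03:
    place((567.6,33.5),-1.6,.0064,.052)
    im,d=get_image('side'); cv2.imwrite('pics/side4.png',im[:,:,::-1]); layers(cloud(cam('side'),d),d,{'fuse':(.012,.03)},(.5676,.0335),.045)
    im,d=get_image('top');layers(cloud(cam('top'),d),d,{'fuse':(.012,.03)},(.5676,.0335),.045)
    reach([.393,.335,.19],q_yaw(best((.393,.335),.19,76))); gripper_to(.085)
    im,d,C=snap('s4'); layers(cloud(C,d),d,{k:LIM[k] for k in('die',)});print(read_t())
    im,d=get_image('top');cv2.imwrite('pics/top4z.png',cv2.resize(im[140:300,160:400,::-1],None,fx=3.3,fy=3.3,interpolation=cv2.INTER_CUBIC)); layers(cloud(cam('top'),d),d,{'fuse':(.012,.03)},(.5676,.0335),.045)
```

```text
pre F [ 0.52 -0.46 -0.84] t 20.5
width 0.0358 tool [0.3951 0.3333 0.0185]
lift width 0.0355 F [ 0.52 -0.32 -0.55] t 21.9
die 2832 c [388.5 336.9] size [41.8 52.5] short dir -21.0 z 0.014
down F [-3.52 -0.12  5.18] tool [0.5668 0.0335 0.0065] w 0.0354
t 26.4
fuse 333 c [569.9  34.8] size [37.8 62. ] short dir -0.9 z 0.0215
die 2857 c [394.3 335. ] size [52.1 53.7] short dir 68.4 z 0.0143
28.3167
fuse 409 c [567.2  33.7] size [36.7 58.3] short dir -2.6 z 0.0218
```

View pics/top4z.png

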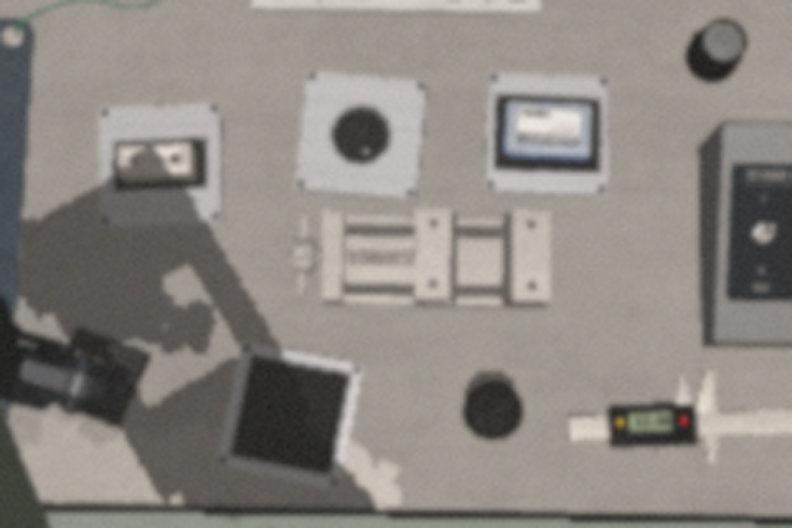

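View pics/s4.png

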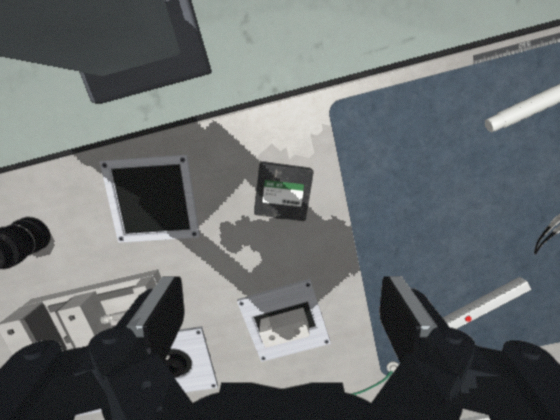

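The blue box is seated at (567.2,33.7), top 21.8 mm. The black box is now alone at about (283,191) in the wrist view. Now the black box.

Run:
```python
from h import *
pick((394.3,335),68.4,.0028,.074,50)
snap('p4')
if read_gripper_width()>.045:
    place((372,205.7),80,.0055,.070)
    reach([.5,.30,.25],q_yaw(best((.5,.30),.25,76)))
    for n in('side','top'):
        im,d=get_image(n); cv2.imwrite(f'pics/{n}5.png',im[:,:,::-1]); X=cloud(cam(n),d)
        layers(X,d,{'die':(.010,.025)},(.372,.2057),.045); layers(X,d,{'fuse':(.015,.03)},(.5676,.0335),.045); layers(X,d,{'collar':(.0085,.02)},(.5645,.163),.03); layers(X,d,{'spacer':(.015,.035)},(.5412,.301),.045)
        layers(X,d,{'loupe':(.035,.05)},(.38,.07),.045)
        if n=='top': cv2.imwrite('pics/top5z.png',cv2.resize(im[140:300,160:400,::-1],None,fx=3.3,fy=3.3,interpolation=cv2.INTER_CUBIC))
        else: cv2.imwrite('pics/side5z.png',cv2.resize(im[150:330,200:400,::-1],None,fx=3.3,fy=3.3,interpolation=cv2.INTER_CUBIC))
    print(read_t())
```

```text
pre F [0.64 0.2  0.15] t 30.1
width 0.0509 tool [0.3952 0.3356 0.0037]
lift width 0.0509 F [-0.29 -0.14 -0.82] t 31.5
down F [-3.31 -1.57  8.03] tool [0.3712 0.2054 0.0057] w 0.0512
t 35.4
die 549 c [373.3 206.4] size [53.4 55.3] short dir -9.0 z 0.0154
fuse 297 c [569.3  36.3] size [35.9 63.1] short dir -2.4 z 0.0216
collar 86 c [566.3 165.3] size [22.9 25.3] short dir 1.0 z 0.0115
spacer 294 c [542.1 301.2] size [19.9 54.1] short dir 3.7 z 0.0263
loupe 136 c [380.9  82.3] size [20.3 37. ] short dir 74.2 z 0.0439
die 577 c [371.7 205.4] size [52.7 53. ] short dir 79.9 z 0.0162
fuse 412 c [567.1  33.6] size [36.3 58.2] short dir -2.0 z 0.0219
collar 63 c [562.4 163.6] size [21.3 23.4] short dir -12.4 z 0.0114
spacer 49 c [541.4 281. ] size [12.1 19.5] short dir -88.9 z 0.0263
36.3
```

View pics/top5z.png

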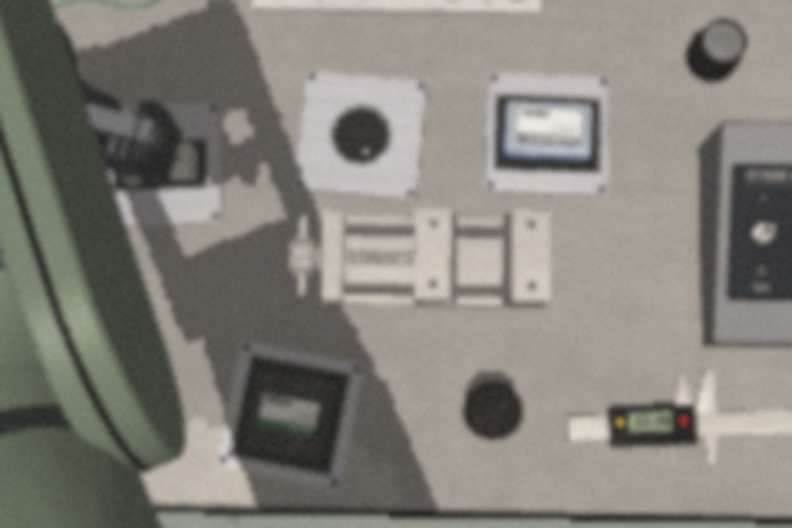

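View pics/side5z.png

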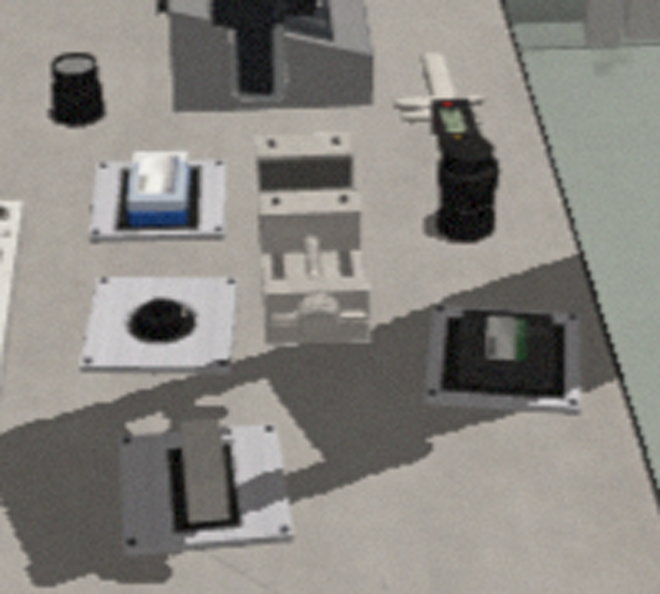

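All four items are in their recesses, and the loupe (490,405) and lens (720,45) are where they started. Handing in.

Run:
```python
from h import *
wait(.3); print(finish_job(), read_t())
```

```text
the job is handed in; nothing more can be done
the job is handed in; nothing more can be done
```

I took the stack apart from the top, and all four pieces lie in their own recesses. I handed the job in shortly after 36 s; `finish_job` gives no verdict.

| Piece | Recess | Off recess centre | Top height measured (expected) |
|---|---|---|---|
| Collar | round | about 1–3 mm | 11.4 mm (12) |
| Spacer block | slot | about 1 mm | 26.4 mm (27) |
| Blue-bottomed box | wide | about 1 mm | 21.8 mm (22) |
| Black box | square | about 1 mm | 15.4–16.2 mm (16) |

Nothing looked tipped. By eye, the loupe and lens stand where they were in the first pictures.

**Checks that disagreed:**
- The side and top cameras differed by about 2–4 mm on positions, against the stated 2 mm calibration.
- In the last top view the arm hid part of the spacer, so that reading is useless. The last side view and an earlier clear top view both show it seated.
- The gripper read 1–3 mm narrower than each piece's true size, but every grip held.
- The spacer lay crosswise on the blue box, not lengthwise as described, so I gripped it by its 50 mm length.

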